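Hang the serving board on the rail by its S-hook

TASK

Take the S-hook off the utensil rail by its wooden grip, put its small lower bend through the hole in the serving board and lift the board out of its stand with it. Then hang the hook back over the rail by its large bend, so that the board hangs freely and still below it. Do not touch the board with the gripper, and leave the cup and the small glass alone.

Things in the scene. Friction and masses are not known exactly. Their poses are not given: they have to be found in the camera images.
- rail: fixed freestanding utensil rail of plain steel, on the robot's left or right (the board's stand is on the other side). A level round bar on two 11 mm posts at its y = +-135 mm, with 60 mm round feet. Origin: on the worktop under the middle of the bar; x is level, square to the bar and away from the robot, y along the bar, z up
- rail_mid (a point): middle of the bar, on its centre line, 280 mm above the worktop; same axes as the rail. The bar is 12 mm thick and 300 mm long; only 17 mm thick collars at the posts stand higher than it
- s_hook: loose S-hook of 7 mm round steel wire, flat in its x-z plane, 131 mm tall, 55 mm wide, about 80 g. It starts hanging on the bar by its large upper bend, about square to it, upright within some 0.15 rad, its grip leg on the robot's side of the bar (-x). Origin: lowest point of the small lower bend, on the wire's centre line; z up along the leg
- hook_grip (a point): centre of the wooden grip round the hook's straight upright leg, at x = -24, z = 86 mm from the hook's origin. The grip is 16 mm (x) by 12 mm (y) by 36 mm (z): take it at its middle from above, closing along y, one finger on each side of the hook's plane
- hook_bend (a point): lowest point of the hook's small bend, on the wire's centre line (= hook's origin). Centre line in hook (x, z) mm: from the leg's foot (-24, 70) slanting to (14, 40), down to (14, 14), half circle of radius 14 through (0, 0) up to a free tip, a 9 mm ball at (-14, 11). The tip points up and lies on the grip's side (-x), so it enters a hole moving towards -x
- hook_crown (a point): top of the hook's large bend, on the wire's centre line, 124 mm above the hook's origin; when hung it is 9.5 mm above the bar's centre line. The bend is a half circle of radius 24 mm from the leg (-24, 100) over (0, 124) to a free end, a 9 mm ball at (24, 100); it opens downward, so it goes onto the bar from above
- stand: fixed low stand of dark wood, 60 x 130 mm and 46 mm tall, with a slot along its y, 14 mm wide, its floor at 12 mm. Origin: centre of the underside; z up
- board: loose serving board of light wood, 10 mm thick, 144 mm tall, about 130 to 220 g, upright in the stand's slot with its hole at the top. Blade 84 mm wide and 90 mm high, above it a neck 46 mm wide. Origin: centre of its bottom edge; x is square to its face and points away from the robot at the start, y along its width, z up towards the hole
- board_hole (a point): centre of the hole through the board's neck, half-way through its thickness, 115 mm above the board's bottom edge. The hole goes through along the board's x, 24 mm wide and 34 mm high with bevelled corners; 12 mm of wood are above it and 11 mm on either side
- board_hole_top (a point): middle of the hole's upper edge, which rests in the hook's small bend when the board hangs; 132 mm above the board's bottom edge and 12 mm below its top
- cup: bystander: white espresso cup near the front edge of the worktop, 55 mm tall; origin at the centre of its underside
- glass: bystander: small clear shot glass near the front edge of the worktop, 58 mm tall; origin at the centre of its underside
Not all that is in view belongs to the job. Several things have the shape of the s_hook; the one meant has the colours described above.

How it is judged:
On the way:
1. the board hangs from the S-hook, clear above its stand (contact force between s_hook and board above 0.5 N and distance between board_hole_top and hook_bend below 0.016 m and z of board in the frame of stand above 0.05 m), for 0.2 s.
At the end, for the whole second after the job is handed in: The S-hook hangs on the bar by its large bend (crown within 12 mm across, 16 mm in height, 115 mm along from the middle) and the board from the small bend by its hole (edge within 14 mm), both within 0.3 rad of upright and below 0.08 m/s, the board 15 mm or more above the worktop (x of hook_crown in the frame of rail_mid between -0.012 and 0.012 m and y of hook_crown in the frame of rail_mid between -0.115 and 0.115 m and z of hook_crown in the frame of rail_mid between -0.016 and 0.016 m and contact force between s_hook and rail above 0.5 N and contact force between s_hook and board above 0.5 N and distance between board_hole_top and hook_bend below 0.014 m and angle between each of s_hook, board's own z axis and vertical below 0.3 rad and height (world z) of board above 0.015 m and linear speed of each of board, s_hook below 0.08 m/s); the robot touches nothing.
It fails at once if the gripper touches the board (contact force between the fingers and board above 2 N).
It fails at once if the cup is moved (distance of cup from where it was at the start of the episode above 0.03 m).
It fails at once if the glass is moved (distance of glass from where it was at the start of the episode above 0.03 m).
It also fails if it takes over 72 s, if anything falls off the work surface, if the arm or the gripper's body presses on something with over 40 N, if the wrist force passes 120 N, or if a joint passes its speed limit or range.

ROBOT

A 6-joint arm with a two-finger parallel gripper is mounted at the origin on a cart in front of the work surface, level with it; the furniture and walls round the work are solid. World frame = base frame: x ahead of the robot, y to its left, z up, the work surface at z = 0. Lengths are in m, angles in rad, forces in N, time in s.
With the tool pointing down it reaches from about 0.35 to 0.8 m from the base axis. Payload 7.3 kg.
Tool frame: the origin (TCP) lies between the finger pads; the fingertips stand 25 mm ahead of it and the grasp point (between the pads) lies 6 mm ahead of it (r.tip_extent is the distance from the TCP to the fingertips, in m); z points along the fingers, y is the line along which they close (so a half turn about z gives the same grasp; the last joint's range is limited). The gripper opens to 85 mm and grips with 20 to 120 N. Pads are 22 mm wide; open, the fingers measure 114 mm over their backs; the gripper's body (76 mm by 85 mm) begins 54 mm behind the grasp point. The pads swing forward as they close: fully open they stand 13 mm farther back than shut.
Start: joints at [-1.402, 0.342, 1.524, -0, 1.275, -0.146], TCP at [0.163, -0.499, 0.256] pointing down, gripper open.
Joint ranges: [-2.53, 2.53], [-0.77, 2.02], [0.04, 2.7], [-1, 4.14], [0.28, 2.66], [-3.11, 3.11]. Speed limits (rad/s): [2.57, 2.57, 3.14, 3.14, 3.14, 3.14].

INTERFACE

Orientations are given as a unit quaternion [x, y, z, w].
In Python, from workcell import r, command_gripper, optics gives the robot as it stands. The module is installed in compiled form; this text tells all that it offers. Calls block until the motion is done:
- r.reach(position, orientation): joint-space move of the TCP to a pose.
- r.move_straight(position, orientation=None, speed=0.15, max_force=None): straight line of the TCP; orientation=None keeps the orientation; speed is the mean speed in m/s. With max_force (N) it stops when the force on the tool has changed by that much, and returns True; else False.
- r.movej(angles): joint-space move.
- command_gripper(opening, force=None): finger opening in m; force is the grip in N (None keeps the last); returns when the fingers have stopped.
- r.hold(seconds).
- r.solve_ik(position, orientation): joint angles nearest the present ones, or None.
- r.read_state(): the state.
- optics.get_image(name): name is "scene" or "top" or "wrist"; returns (picture, depth): 480x640x3 uint8, red, green, blue; 480x640 float32, m along the optical axis (not along the pixel's ray), 0 where there is no reading.
- optics.camera_model(name): a dict with "K" (3x3 intrinsics, pixels), "R" (3x3) and "t" (3): a world point X has camera coordinates R X + t; the wrist camera has in their place "tool_from_camera" (4x4, takes a point from camera to tool coordinates, whose origin is the TCP and whose axes are the flange's). Camera axes: x right, y down, z forward; pixel columns grow to the right and rows downward; lengths in m; the calibration is good to about 2 mm. The wrist camera is an equidistant fisheye: a pixel r from the principal point sees the ray r / f radians off the axis. A picture is of the moment at which its call begins: read the wrist's pose just before it. camera_model takes no time and is no camera call.
A pose or a line that the arm cannot do raises r.PlanningError and nothing moves.
- r.finish_job(): hands the job in; it is judged then, once.
The state is a dict: "time_s": time; "joint_positions": joint angles; "dq": joint speeds; "tau": joint torques, N m; "eef_pos": TCP position; "eef_rot": TCP orientation; "contact_force": force on the tool from outside, world axes, zero at the start; "torque": the same for the moment, N m; "grip_width": finger opening in m; "grip_force": force on a finger pad.
Only numpy, scipy, OpenCV 4.12 (cv2) and the standard library are available. Lean on these libraries where they do the work, as an engineer would, in place of code of your own. Each camera call takes 0.05 s, during which the arm holds its last target. There are 200 camera calls.

## Working session

There is one attempt and no reset: what is moved stays moved. The work goes in short steps, each a Python script; the robot and the scene stay as the last script left them, time stands still between calls to the robot, and variables do not carry over. Pictures are saved under pics/ and viewed, at most 10 in all, crops included, and the job is handed in when it is done.

```bash
mkdir -p pics
cat > h.py <<'E'
import numpy as np, cv2
from workcell import r, command_gripper, optics
from scipy.spatial.transform import Rotation as Ro
def pts(name):
    im,d=optics.get_image(name); m=optics.camera_model(name)
    K,R,t=map(np.array,(m["K"],m["R"],m["t"]))
    v,u=np.mgrid[0:480,0:640]
    c=np.stack([(u-K[0,2])/K[0,0]*d,(v-K[1,2])/K[1,1]*d,d],-1)
    P=(c-t)@R
    P[d==0]=np.nan
    return im,d,P
def save(n,im): cv2.imwrite("pics/"+n+".png",im[...,::-1])
E
python3 - <<'E'
from h import *
for n in("scene","top"):
    im,d,P=pts(n); np.savez("/tmp/"+n,im=im,P=P); m=optics.camera_model(n); print(n,np.round(-np.array(m["R"]).T@m["t"],3),np.round(m["K"],1).tolist(),np.round(m["R"],3).tolist())
    save(n,im)
E
```

```text
scene [-0.063  0.476  0.935] [[551.9, 0.0, 319.9], [0.0, 551.9, 232.5], [0.0, 0.0, 1.0]] [[-0.685, -0.728, -0.011], [-0.506, 0.487, -0.712], [0.524, -0.483, -0.702]]
top [ 0.242 -0.021  1.379] [[607.1, 0.0, 310.9], [0.0, 607.1, 232.1], [0.0, 0.0, 1.0]] [[-0.001, -1.0, -0.005], [-0.978, 0.002, -0.207], [0.207, 0.004, -0.978]]
```

View pics/scene.png

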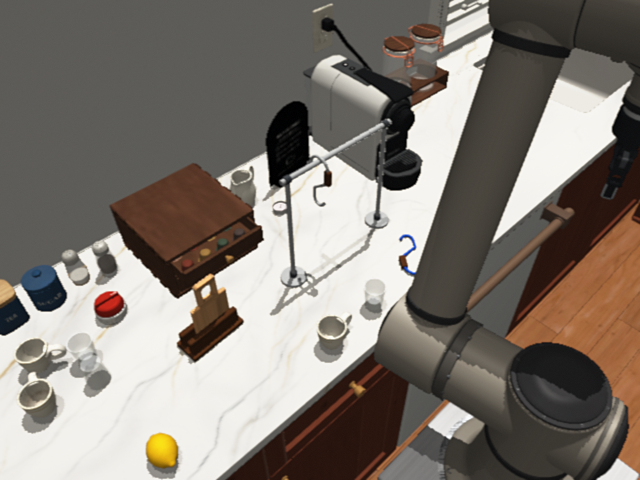

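View pics/top.png

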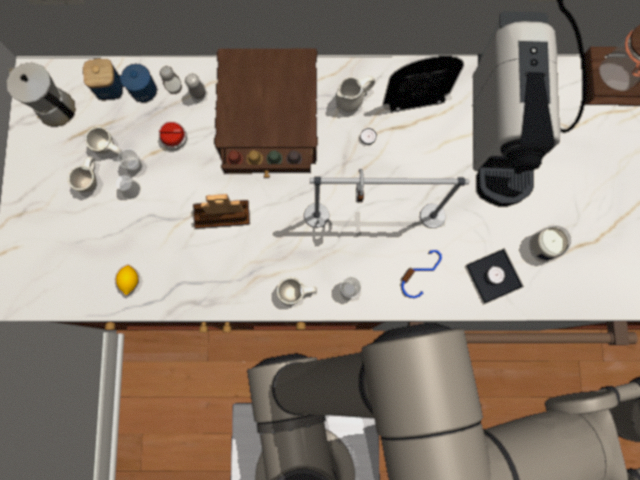

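Scene view: a steel hook with a wooden grip hangs on the bar at (322,180), top (361,186). A blue one lies on the worktop at scene (407,255), top (420,275). The steel one fits the description (steel wire, wood grip, hanging on the bar); the shape at top (322,228) looks like its shadow. The stand and board are at scene (210,315), top (220,208). Next I'll confirm with a crop and measure.

Run:
```python
from h import *
s=np.load("/tmp/scene.npz");t=np.load("/tmp/top.npz")
a=cv2.resize(s["im"][110:300,260:420],None,fx=3,fy=3,interpolation=2)[:570]
b=cv2.resize(t["im"][165:245,295:385],None,fx=3.3,fy=3.3)
c=np.zeros((570,800,3),np.uint8);c[:570,:480]=a;c[:b.shape[0],490:490+b.shape[1]]=b
b=cv2.resize(s["im"][260:360,165:255],None,fx=3,fy=3);c[268:268+b.shape[0],490:490+b.shape[1]]=b
save("crop",c)
P=t["P"]; im=t["im"]
def fit(P,m,n):
    q=P[m]; print(n,len(q),np.nanmedian(q,0).round(4),np.nanmin(q,0).round(3),np.nanmax(q,0).round(3)); return q
for n,P,im,roi in(("top",t["P"],t["im"],(165,245,295,480)),("scene",s["P"],s["im"],(100,300,270,400))):
    M=np.zeros(P.shape[:2],bool);M[roi[0]:roi[1],roi[2]:roi[3]]=1
    z=P[...,2]
    q=fit(P,M&(z>.277)&(z<.295),n+" bar")
    if len(q)>10:
        for y in np.linspace(q[:,1].min(),q[:,1].max(),9)[:-1]:
            w=q[(q[:,1]>=y)&(q[:,1]<y+.04)]
            if len(w): print(np.median(w,0).round(4))
    hsv=cv2.cvtColor(im,cv2.COLOR_RGB2HSV)
    wood=(hsv[...,1]>90)&(hsv[...,0]<20)
    fit(P,M&wood&(z>.15)&(z<.3),n+" grip")
for n,P,im,roi in(("top",t["P"],t["im"],(185,235,185,255)),("scene",s["P"],s["im"],(265,360,170,250))):
    M=np.zeros(P.shape[:2],bool);M[roi[0]:roi[1],roi[2]:roi[3]]=1
    z=P[...,2]
    hsv=cv2.cvtColor(im,cv2.COLOR_RGB2HSV)
    q=fit(P,M&(z>.06)&(z<.18)&(P[...,0]<.55),n+" board")
    q=fit(P,M&(z>.148)&(z<.165)&(P[...,0]<.55),n+" boardtop")
    if len(q)>3: print(cv2.fitLine(q[:,:2].astype(np.float32),1,0,.01,.01).ravel())
    q=fit(P,M&(z>.035)&(z<.05),n+" standtop")
    print(cv2.minAreaRect(q[:,:2].astype(np.float32)))
```

```text
top bar 1084 [ 0.5707 -0.1462  0.2848] [ 0.549 -0.311  0.277] [ 0.597 -0.012  0.295]
[ 0.5696 -0.2919  0.2853]
[ 0.5698 -0.254   0.2845]
[ 0.5701 -0.2166  0.2845]
[ 0.5702 -0.1796  0.2846]
[ 0.5714 -0.1416  0.284 ]
[ 0.571  -0.1076  0.2856]
[ 0.572  -0.0686  0.2849]
[ 0.5717 -0.0292  0.2851]
top grip 22 [ 0.5445 -0.1086  0.2683] [ 0.541 -0.113  0.26 ] [ 0.548 -0.105  0.275]
scene bar 822 [ 0.5682 -0.1316  0.2844] [ 0.236 -0.312  0.277] [0.595 0.042 0.294]
[ 0.5664 -0.2907  0.2846]
[ 0.5676 -0.2493  0.2844]
[ 0.5677 -0.2036  0.284 ]
[ 0.5678 -0.1588  0.2844]
[ 0.5686 -0.1078  0.2847]
[ 0.5692 -0.0708  0.2842]
[ 0.569  -0.0244  0.2845]
scene grip 86 [ 0.5436 -0.1052  0.2541] [ 0.54  -0.315  0.154] [ 0.868 -0.101  0.27 ]
  return np.nanmean(a, axis, out=out, keepdims=keepdims)
Traceback (most recent call last):
ValueError: zero-size array to reduction operation fmin which has no identity
```

View pics/crop.png

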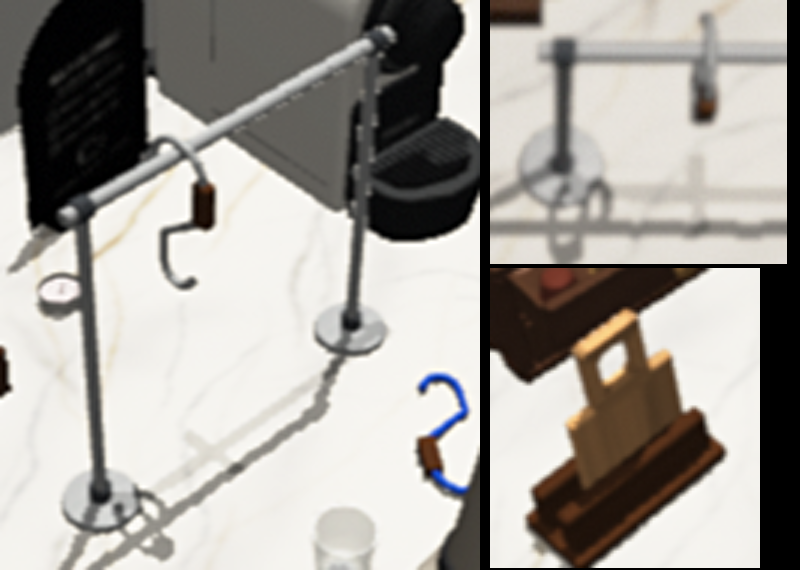

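The crop confirms the hanging steel hook with a brown grip. The blue hook is a decoy and the ring by the post foot is a shadow. Now the board, with the filter relaxed.

Run:
```python
from h import *
s=np.load("/tmp/scene.npz");t=np.load("/tmp/top.npz")
def fit(q,n):
    print(n,len(q), *( [np.median(q,0).round(4),q.min(0).round(3),q.max(0).round(3)] if len(q) else []))
for n,P,im,roi in(("top",t["P"],t["im"],(185,235,185,255)),("scene",s["P"],s["im"],(265,360,170,250))):
    M=np.zeros(P.shape[:2],bool);M[roi[0]:roi[1],roi[2]:roi[3]]=1
    z=P[...,2]; hsv=cv2.cvtColor(im,cv2.COLOR_RGB2HSV)
    light=(hsv[...,2]>120)&(hsv[...,1]>60)
    M&=P[...,0]<.62
    fit(P[M&light&(z>.06)],n+" board")
    for a in(.06,.08,.10,.12,.14,.148):
        q=P[M&light&(z>a)&(z<a+.02)]; fit(q,a)
        if len(q)>8:print("   line",cv2.fitLine(q[:,:2].astype(np.float32),1,0,.01,.01).ravel().round(3))
    q=P[M&~light&(z>.035)&(z<.055)]; fit(q,n+" standtop")
    if len(q)>5:print(cv2.minAreaRect(q[:,:2].astype(np.float32)))
P=t["P"];M=np.zeros(P.shape[:2],bool);M[170:240,345:375]=1
q=P[M&(P[...,2]>.287)&(P[...,2]<.31)];fit(q,"hook crown");print(cv2.fitLine(q[:,:2].astype(np.float32),1,0,.01,.01).ravel().round(3))
P=s["P"];M=np.zeros(P.shape[:2],bool);M[150:215,305:335]=1
for a in np.arange(.15,.30,.015):
    q=P[M&(P[...,2]>a)&(P[...,2]<a+.015)&(abs(P[...,0]-.565)<.05)];fit(q,round(a,3))
```

```text
top board 211 [0.5763 0.181  0.1502] [0.569 0.141 0.086] [0.583 0.224 0.163]
0.06 0
0.08 20 [0.5783 0.1534 0.0991] [0.571 0.141 0.086] [0.583 0.224 0.1  ]
   line [ 0.063 -0.998  0.58   0.15 ]
0.1 63 [0.5775 0.1831 0.1036] [0.571 0.143 0.1  ] [0.582 0.224 0.113]
   line [ 0.063 -0.998  0.577  0.182]
0.12 7 [0.5718 0.2042 0.1313] [0.57  0.16  0.121] [0.581 0.205 0.139]
0.14 115 [0.5757 0.1816 0.1553] [0.569 0.161 0.142] [0.583 0.204 0.159]
   line [ 0.139 -0.99   0.576  0.177]
0.148 112 [0.5758 0.1822 0.1556] [0.569 0.162 0.148] [0.583 0.204 0.163]
   line [ 0.063 -0.998  0.576  0.181]
top standtop 520 [0.5642 0.1935 0.0448] [0.55  0.134 0.035] [0.6   0.256 0.055]
((0.5755263566970825, 0.19527877867221832), (0.0448259636759758, 0.12031914293766022), 4.824451923370361)
scene board 239 [0.5751 0.1852 0.1458] [0.568 0.142 0.06 ] [0.583 0.226 0.159]
0.06 4 [0.5738 0.1847 0.0748] [0.569 0.143 0.06 ] [0.577 0.226 0.079]
0.08 22 [0.5751 0.1562 0.0984] [0.569 0.142 0.086] [0.583 0.226 0.1  ]
   line [ 0.082 -0.997  0.571  0.222]
0.1 86 [0.5755 0.1874 0.1029] [0.568 0.144 0.1  ] [0.582 0.225 0
[... 744 characters left out ...]
 0.172 ] [ 0.556 -0.114  0.165] [ 0.589 -0.103  0.18 ]
0.18 18 [ 0.586  -0.1072  0.1869] [ 0.56  -0.111  0.181] [ 0.588 -0.104  0.194]
0.195 17 [ 0.5872 -0.1072  0.2016] [ 0.584 -0.11   0.195] [ 0.59  -0.106  0.21 ]
0.21 21 [ 0.5742 -0.1069  0.2163] [ 0.563 -0.11   0.212] [ 0.583 -0.104  0.224]
0.225 31 [ 0.5512 -0.1059  0.2366] [ 0.541 -0.115  0.225] [ 0.568 -0.102  0.24 ]
0.24 49 [ 0.5445 -0.1045  0.2475] [ 0.54  -0.115  0.24 ] [ 0.556 -0.101  0.255]
0.255 75 [ 0.5456 -0.1057  0.2652] [ 0.54  -0.115  0.255] [ 0.598 -0.101  0.27 ]
0.27 174 [ 0.5676 -0.1064  0.282 ] [ 0.547 -0.148  0.27 ] [ 0.599 -0.068  0.285]
0.285 111 [ 0.5704 -0.1078  0.2868] [ 0.554 -0.15   0.285] [ 0.589 -0.073  0.294]
```

Measurements agree with each other and with the given sizes:

| Item | Position (m) |
|---|---|
| Bar axis | x 0.570, middle y -0.161, z 0.28 |
| Hook grip | about (0.546, -0.107, 0.252) |
| Hole centre | (0.576, 0.183, 0.127), yaw 0.063 rad |

Next I'll grasp the hook, lift it and move it clear of the bar.

```bash
cat >> h.py <<'E'
def q(yaw,pi=0): # tool down, tool y along world y turned by yaw
    return (Ro.from_euler('z',yaw+pi)*Ro.from_euler('x',np.pi)).as_quat()
def st(*k):
    s=r.read_state(); print("t %.1f"%s["time_s"],np.round(s["eef_pos"],4),"w %.4f"%s["grip_width"],"F",np.round(s["contact_force"],2),"gf",np.round(s["grip_force"],1))
E
python3 - <<'E'
from h import *
t=np.load("/tmp/top.npz");P=t["P"]
q2=P[60:180,215:320].reshape(-1,3);q2=q2[q2[:,2]>.03];print("cabinet",np.nanpercentile(q2,[1,50,99],axis=0).round(3))
st()
print(r.read_state()["eef_rot"])
for pi in(0,np.pi):
    for p in((.546,-.107,.4),(.62,.18,.35)):
        a=r.solve_ik(p,q(-.02,pi)); print(pi,p,None if a is None else np.round(a,2))
E
```

```text
cabinet [[ 0.653 -0.025  0.069]
 [ 0.769  0.085  0.122]
 [ 0.902  0.195  0.129]]
t 0.1 [ 0.1625 -0.4989  0.2557] w 0.0855 F [-0.74  0.13  0.51] gf 0.0
[ 9.87639778e-01  1.56739359e-01 -1.46228099e-05 -6.64781483e-04]
0 (0.546, -0.107, 0.4) [-0.33  0.34  1.14 -0.    1.66  1.26]
0 (0.62, 0.18, 0.35) [ 0.16  0.54  0.96 -0.    1.64  1.75]
3.141592653589793 (0.546, -0.107, 0.4) [-0.33  0.34  1.14  0.    1.66 -1.88]
3.141592653589793 (0.62, 0.18, 0.35) [ 0.16  0.54  0.96  0.    1.64 -1.39]
```

Run:
```python
from h import *
command_gripper(.05,100)
o=q(-.02)
r.move_straight((.1625,-.4989,.40),speed=.2)
r.reach((.546,-.107,.38),o)
r.move_straight((.546,-.107,.30),speed=.1)
hit=r.move_straight((.546,-.107,.258),speed=.04,max_force=8); st(); print(hit)
im,d=optics.get_image("wrist"); save("wrist1",im)
im,d,P=pts("scene"); save("c2",cv2.resize(im[100:260,260:420],None,fx=3,fy=3))
```

```text
t 5.5 [ 0.5462 -0.107   0.2583] w 0.0504 F [-0.09 -0.01  0.41] gf 0.0
False
```

View pics/wrist1.png

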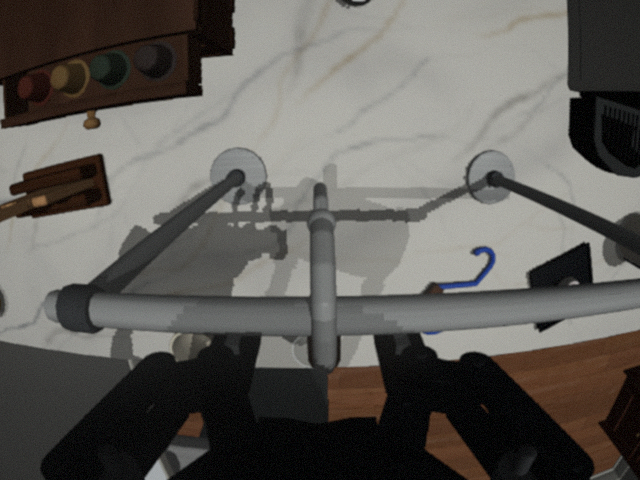

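The wrist view shows the hook's plane at column 323, midway between the fingers (about 235 and 400). I'll close, lift and measure the hook in the gripper.

Run:
```python
from h import *
command_gripper(.0,100); st()
r.move_straight((.546,-.107,.298),speed=.06); st()
r.move_straight((.466,-.107,.298),speed=.1)
r.move_straight((.466,-.05,.42),speed=.2)
r.reach((.58,.183,.42),q(.063))
st(); p=r.read_state()["eef_pos"]
for n in("scene","top"):
    im,d,P=pts(n); np.savez("/tmp/h"+n,im=im,P=P)
    M=(abs(P[...,0]-p[0]-.024)<.05)&(abs(P[...,1]-p[1])<.012)&(P[...,2]>p[2]-.12)&(P[...,2]<p[2]-.006)
    for a in np.arange(-.105,0,.01):
        w=P[M&(P[...,2]-p[2]>a)&(P[...,2]-p[2]<a+.01)]-p
        if len(w)>1: print(n,round(a,3),len(w),np.median(w,0).round(4),w.min(0).round(3),w.max(0).round(3))
    vv,uu=np.where(M); 
    if len(vv): print(vv.min(),vv.max(),uu.min(),uu.max()); v,u=int(np.median(vv)),int(np.median(uu)); save("held"+n,cv2.resize(im[v-60:v+60,u-70:u+70],None,fx=4,fy=4))
```

```text
t 6.1 [ 0.546  -0.1069  0.2582] w 0.0106 F [-0.73  1.05  1.8 ] gf 97.2
t 6.9 [ 0.5458 -0.1069  0.2977] w 0.0108 F [-0.25  0.47 -0.64] gf 97.2
t 9.7 [0.58   0.1817 0.4199] w 0.0106 F [-0.66 -0.24 -0.5 ] gf 97.3
scene -0.095 42 [ 0.0346  0.0032 -0.0886] [ 0.017 -0.001 -0.094] [ 0.044  0.006 -0.085]
scene -0.085 47 [ 0.0394  0.0029 -0.0804] [ 0.013 -0.002 -0.085] [ 0.048  0.006 -0.076]
scene -0.075 19 [ 0.0427  0.0032 -0.0706] [ 0.041 -0.001 -0.075] [ 0.046  0.006 -0.065]
scene -0.065 22 [ 0.042   0.0037 -0.0599] [ 0.04  -0.001 -0.065] [ 0.045  0.006 -0.055]
scene -0.055 15 [ 0.0417  0.0044 -0.0493] [ 0.031  0.002 -0.055] [ 0.047  0.006 -0.045]
scene -0.045 3 [ 0.0309  0.0053 -0.0439] [ 0.029  0.005 -0.045] [ 0.033  0.006 -0.041]
scene -0.035 3 [-0.0062 -0.0056 -0.0253] [-0.006 -0.007 -0.025] [-0.003  0.011 -0.025]
scene -0.025 66 [-0.0092 -0.0023 -0.019 ] [-0.013 -0.012 -0.024] [-0.001  0.012 -0.015]
scene -0.015 74 [-0.0095 -0.0012 -0.0103] [-0.014 -0.011 -0.015] [-0.001  0.012 -0.006]
169 205 163 188
top -0.025 11 [-0.0065  0.0044 -0.0185] [-0.012  0.001 -0.023] [-0.003  0.01  -0.017]
top -0.015 18 [-0.0094  0.0043 -0.011 ] [-0.012 -0.    -0.015] [-0.003  0.01  -0.007]
156 163 187 193
```

View pics/heldscene.png

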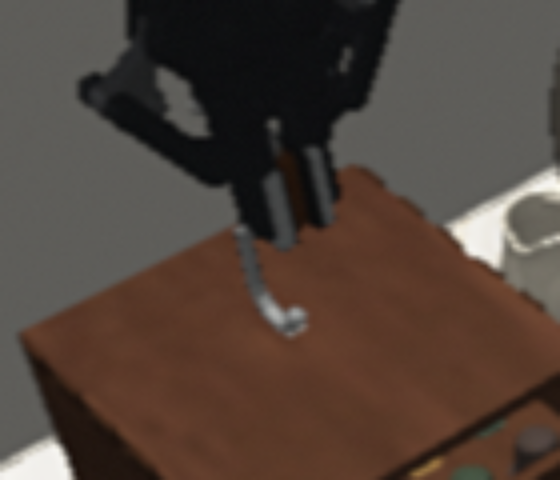

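The hook is held upright: bend about 29 mm ahead of the TCP and about 92 mm below it. I'll lower it behind the board and check it against the hole before inserting.

Run:
```python
from h import *
o=q(.063)
r.move_straight((.590,.181,.30),o,speed=.15)
print(r.move_straight((.590,.181,.213),speed=.08,max_force=5)); st()
im,d,P=pts("scene")
im2,d,P2=pts("top")
c=np.zeros((600,800,3),np.uint8)
a=cv2.resize(im[240:340,165:265],None,fx=5,fy=5);c[:500,:500]=a
b=cv2.resize(im2[180:235,190:250],None,fx=4.8,fy=4.8);c[:b.shape[0],505:505+b.shape[1]]=b
save("pre",c)
M=(P[...,0]>.586)&(P[...,0]<.65)&(abs(P[...,1]-.183)<.02)&(P[...,2]>.11)&(P[...,2]<.18)
for a in np.arange(.11,.18,.01):
    w=P[M&(P[...,2]>a)&(P[...,2]<a+.01)]
    if len(w): print(round(a,3),len(w),np.median(w,0).round(4),w.min(0).round(4),w.max(0).round(4))
```

```text
False
t 12.0 [0.5903 0.1811 0.2137] w 0.0107 F [ 0.43  0.42 -0.94] gf 97.2
0.11 1 [0.6172 0.1835 0.1175] [0.6172 0.1835 0.1175] [0.6172 0.1835 0.1175]
0.12 31 [0.6259 0.1842 0.1256] [0.605  0.178  0.1213] [0.631  0.1873 0.1299]
0.13 30 [0.6297 0.1841 0.1338] [0.604  0.1793 0.1301] [0.6368 0.1878 0.1396]
0.14 13 [0.6336 0.1846 0.1429] [0.6313 0.181  0.1401] [0.6355 0.1875 0.1472]
0.15 11 [0.6341 0.1851 0.1529] [0.6305 0.1831 0.1503] [0.6353 0.1874 0.1592]
0.16 6 [0.6347 0.1857 0.1643] [0.6317 0.1839 0.1608] [0.6376 0.1869 0.1666]
```

View pics/pre.png

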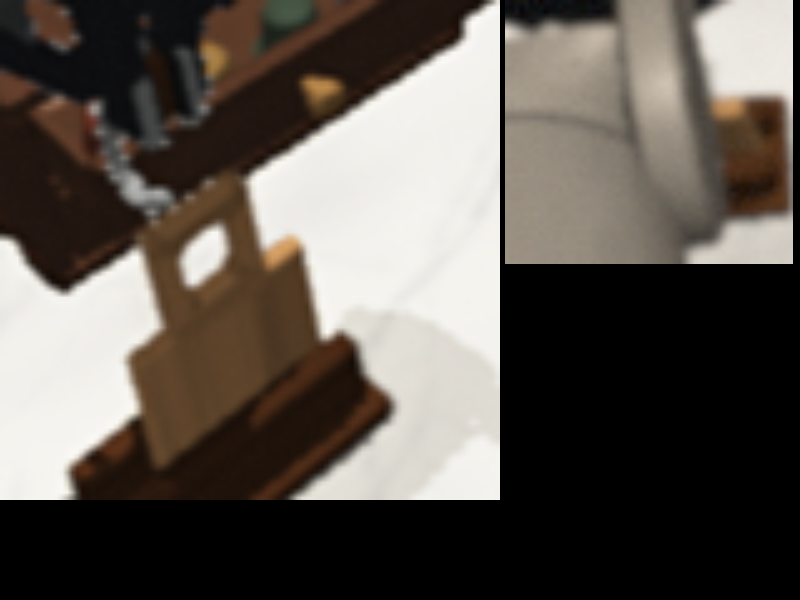

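The preview shows the bend just behind the neck in line with the hole; the depth readings give bend x of about 0.620, y 0.183 and bottom z 0.1175. I'll insert along the board normal, lift slightly and look.

Run:
```python
from h import *
print(r.move_straight((.5475,.181,.2137),speed=.04,max_force=3)); st()
print(r.move_straight((.5475,.181,.2137+.045),speed=.03)); st()
im,d,P=pts("scene")
save("lift",cv2.resize(im[210:340,150:270],None,fx=4.5,fy=4.5))
M=np.zeros(P.shape[:2],bool);M[220:340,150:260]=1
hsv=cv2.cvtColor(im,cv2.COLOR_RGB2HSV)
M&=(hsv[...,2]>110)&(hsv[...,1]>60)&(abs(P[...,0]-.576)<.03)
w=P[M&(P[...,2]>.05)];print(len(w),np.percentile(w,[2,50,98],axis=0).round(3))
```

```text
False
t 13.3 [0.5477 0.181  0.2137] w 0.0111 F [ 0.51 -0.22  0.16] gf 97.2
False
t 14.9 [0.5474 0.181  0.2585] w 0.0105 F [ 0.17  1.13 -2.72] gf 97.2
263 [[0.571 0.144 0.081]
 [0.577 0.187 0.156]
 [0.585 0.224 0.184]]
```

View pics/lift.png

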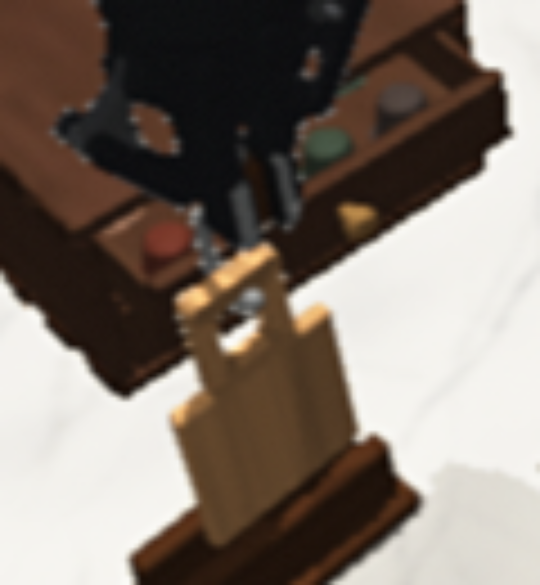

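The board hangs on the hook, with the tip showing through the hole. I'll carry it slowly to the front of the rail and check there.

Run:
```python
from h import *
r.move_straight((.5475,.181,.42),speed=.08); r.hold(.3); st()
r.move_straight((.45,.10,.42),q(.02),speed=.08)
r.move_straight((.45,-.15,.40),q(-.02),speed=.1)
r.move_straight((.45,-.15,.301),speed=.07); r.hold(1); st()
p=r.read_state()["eef_pos"]
im,d,P=pts("scene"); np.savez("/tmp/r",im=im,P=P)
save("rail",im[80:380,220:480].repeat(2,0).repeat(2,1)[:600])
hsv=cv2.cvtColor(im,cv2.COLOR_RGB2HSV)
M=(hsv[...,2]>110)&(hsv[...,1]>60)&(abs(P[...,0]-.48)<.06)&(abs(P[...,1]+.15)<.07)&(P[...,2]>.05)
w=P[M];print(len(w),np.percentile(w,[2,50,98],axis=0).round(3))
M=(abs(P[...,0]-.475)<.05)&(abs(P[...,1]+.15)<.012)
for a in np.arange(-.10,.06,.01):
    w=P[M&(P[...,2]-p[2]>a)&(P[...,2]-p[2]<a+.01)]-p
    if len(w): print(round(a,3),len(w),np.median(w,0).round(4),w.min(0).round(3),w.max(0).round(3))
```

```text
t 17.4 [0.5475 0.181  0.42  ] w 0.0107 F [ 0.32  0.2  -1.93] gf 97.2
t 24.4 [ 0.45  -0.15   0.301] w 0.0108 F [-0.39 -0.02 -3.32] gf 97.2
205 [[ 0.475 -0.189  0.093]
 [ 0.48  -0.146  0.181]
 [ 0.486 -0.108  0.227]]
-0.1 6 [ 0.0275  0.0015 -0.0916] [ 0.022  0.    -0.095] [ 0.031  0.012 -0.09 ]
-0.09 43 [ 0.0261  0.0021 -0.0835] [ 0.013 -0.012 -0.089] [ 0.045  0.01  -0.08 ]
-0.08 72 [ 0.0311  0.0012 -0.0772] [ 0.013 -0.01  -0.08 ] [ 0.047  0.012 -0.07 ]
-0.07 13 [ 0.0426  0.0015 -0.0642] [ 0.04  -0.003 -0.07 ] [ 0.046  0.004 -0.06 ]
-0.06 14 [ 0.0428  0.001  -0.0564] [ 0.04  -0.002 -0.06 ] [ 0.047  0.004 -0.051]
-0.05 21 [ 0.0365  0.0017 -0.044 ] [ 0.024 -0.003 -0.049] [ 0.045  0.004 -0.04 ]
-0.04 12 [ 0.0248  0.0024 -0.0354] [ 0.016  0.001 -0.04 ] [ 0.029  0.005 -0.032]
-0.03 3 [-0.003   0.0102 -0.0252] [-0.008  0.009 -0.027] [-0.     0.012 -0.024]
-0.02 3 [-0.0087  0.0111 -0.013 ] [-0.009  0.01  -0.018] [-0.007  0.012 -0.012]
-0.01 3 [-0.0073  0.0108 -0.005 ] [-0.007  0.01  -0.008] [-0.007  0.011 -0.003]
-0.0 4 [-0.0061  0.0107  0.0046] [-0.006  0.01   0.001] [-0.005  0.012  0.006]
0.02 8 [0.0079 0.0096 0.0249] [0.001 0.003 0.021] [0.009 0.011 0.026]
0.04 1 [-0.0039  0.0118  0.0435] [-0.004  0.012  0.043] [-0.004  0.012  0.043]
```

View pics/rail.png

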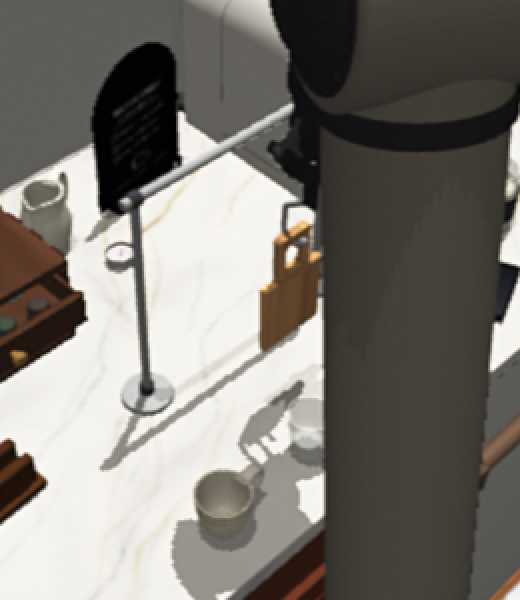

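Hook offsets in the gripper are unchanged and the board hangs straight at x 0.48, y -0.15. I'll move over the bar and lower until contact.

Run:
```python
from h import *
print(r.move_straight((.546,-.15,.301),speed=.05,max_force=6)); r.hold(.5); st()
print(r.move_straight((.546,-.15,.264),speed=.03,max_force=6)); st()
print(r.move_straight((.546,-.15,.2565),speed=.015,max_force=4)); r.hold(1); st()
p=r.read_state()["eef_pos"]
im,d,P=pts("top")
w=P[(abs(P[...,1]+.15)<.006)&(P[...,2]>.27)&(abs(P[...,0]-.57)<.04)&(P[...,2]<.30)]
if len(w): print(len(w),w.min(0),w.max(0))
im,d=optics.get_image("wrist"); save("wrist2",im)
```

```text
False
t 27.0 [ 0.546 -0.15   0.301] w 0.0110 F [-0.14  0.96 -2.64] gf 97.2
False
t 28.4 [ 0.5461 -0.15    0.2642] w 0.0104 F [-0.59  0.27 -2.7 ] gf 97.2
True
t 29.8 [ 0.5462 -0.15    0.258 ] w 0.0104 F [ 0.36 -0.25  5.84] gf 98.5
1 [ 0.53639215 -0.1442378   0.2704183 ] [ 0.53639215 -0.1442378   0.2704183 ]
```

View pics/wrist2.png

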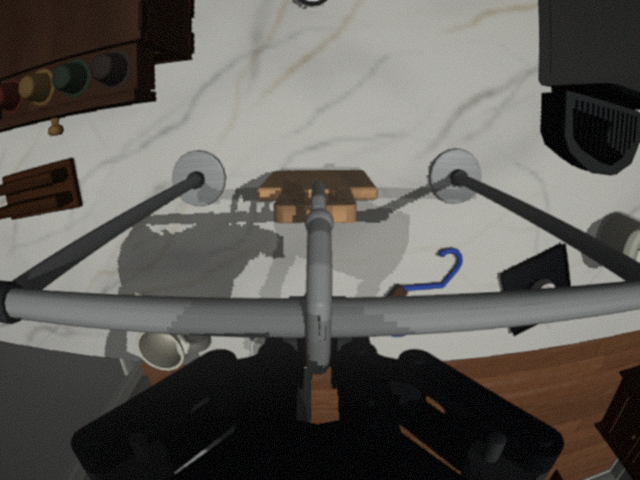

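The hook's large bend sits over the bar at (320,310), touching at the same height as at the start, and the board hangs below at (318,190). I'll open the gripper, retreat upward, let everything settle and check.

Run:
```python
from h import *
command_gripper(.03); r.hold(.3)
command_gripper(.05)
r.move_straight((.546,-.15,.33),speed=.05)
r.move_straight((.50,-.15,.42),speed=.15)
r.reach((.40,-.35,.42),q(-.02)); r.hold(3); st()
prev=None
for k in range(3):
    im,d,P=pts("scene"); hsv=cv2.cvtColor(im,cv2.COLOR_RGB2HSV)
    M=(hsv[...,2]>110)&(hsv[...,1]>60)&(abs(P[...,0]-.57)<.06)&(abs(P[...,1]+.15)<.07)&(P[...,2]>.03)
    w=P[M&(P[...,2]<.2)];print(len(w),np.percentile(w,[2,50,98],axis=0).round(4).tolist()); r.hold(.35)
save("end",im[80:380,220:480].repeat(2,0).repeat(2,1)[:600])
```

```text
t 37.2 [ 0.4  -0.35  0.42] w 0.0501 F [-0.16 -0.29 -1.12] gf 0.0
190 [[0.5649, -0.1904, 0.0425], [0.5705, -0.1445, 0.1389], [0.5774, -0.1083, 0.185]]
188 [[0.5648, -0.1906, 0.0421], [0.5708, -0.1452, 0.1388], [0.5772, -0.108, 0.1841]]
187 [[0.5647, -0.1899, 0.0418], [0.5707, -0.1445, 0.138], [0.5772, -0.1093, 0.1838]]
```

View pics/end.png

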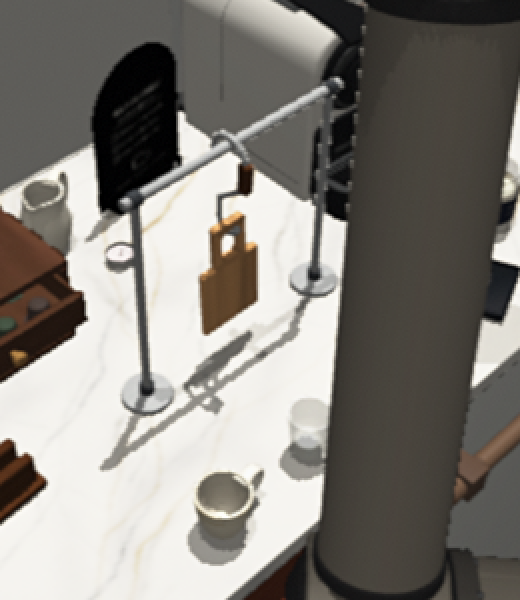

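The hook hangs on the bar with the board upright and still below it, and the cup and glass are where they were.

```bash
python3 -c "
from workcell import r
print(r.finish_job())"
```

```text
the job is handed in; nothing more can be done
None
```

The job is handed in at about 38 s: in the last pictures the S-hook hangs on the rail by its large bend with the board upright and still below it, and the cup and glass stand where they were; no verdict was returned.

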